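# Fetch the long beam out through the goods shed's hatch

### The arm

A 6-joint arm with a two-finger parallel gripper is mounted at the origin on the work surface. World frame = base frame: x ahead of the robot, y to its left, z up, the work surface at z = 0. Lengths are in mm, angles in degrees, forces in N, time in s.
With the tool pointing down it reaches from about 300 to 850 mm from the base axis. Payload 4.2 kg.
Tool frame: the origin (TCP) lies at the centre of the arm's flange, where the gripper is bolted on; the fingertips stand 191 mm ahead of it and the grasp point (between the pads) lies 172 mm ahead of it; z points along the fingers, y is the direction in which the jaws open and shut (so a half turn about z gives the same grasp; the last joint's range is limited). The gripper opens to 91 mm and grips with 3 to 60 N. Pads are 32 mm wide; open, the fingers measure 118 mm over their backs; the gripper's body (76 mm by 178 mm) begins 60 mm behind the grasp point.
Start: joints at [70.76, 18.312, 89.639, -0, 72.044, -1.146], TCP at [178.578, 546.564, 404.776] pointing down, gripper open.
Joint ranges: [-177.97, 177.97], [-48.28, 115.42], [12.27, 149.76], [-77.06, 257.06], [2.81, 150.46], [-146.56, 146.56]. Speed limits (degrees/s): [147.25, 147.25, 180, 180, 180, 180].

### API

Orientations are given as [roll, pitch, yaw] about the fixed x, y, z axes, in that order (R = Rz(yaw) Ry(pitch) Rx(roll)).
In Python, from workcell import status, vision, ticket gives the robot as it stands.
- The arm moves only by the shell command python3 -m jog 'ROWS' [FORCE]. ROWS is JSON, a list of rows, each a list of 7 numbers: the finger opening in m, from 0 to 0.0912, then the shift along the tool's x, y, z in m, then the turn, a rotation vector about the tool's x, y, z in rad. A call has 1 to 12 rows; each row shifts and turns the commanded pose from where the row before left it, along the tool's axes as they then stand; what a row does not reach is not made up. A row lasts 1/8 s, in which the tool goes at most 62.5 mm and 10.7 degrees, less where a joint would pass 70% of its speed; a pose out of reach is approached as far as the arm can. A call with a gripper value outside its range is refused whole. The fingers move at their own pace and stop on an object; FORCE is the grip in N (left out, the last holds). Time passes only in rows, so rows that do not move let the fingers close. It gives the time, the measured TCP pose, the force and the opening at its end, in the units of the state.
- status.state(): the state, without advancing time (a new reading comes with each control period).
- vision.grab_frame(name): name is "scene" or "top"; returns a dict with "color" (480x640x3 uint8, blue, green, red), "depth" (480x640 float32, mm along the optical axis (not along the pixel's ray), 0 where there is no reading), "fov_y" (degrees; the focal length in pixels is half the picture's height over the tangent of half this angle, whatever the lens; pixels are square), "cx", "cy" (the principal point, pixels), "k1" (the pictures are not rectified: a ray, as slopes to the right and down, at radius r is drawn at 1 + k1 r^2 times it, then the intrinsics apply), "pose" (4x4, takes a point from camera to world coordinates). Camera axes: x right, y down, z forward; pixel columns grow to the right and rows downward; lengths in mm; the calibration is good to about 2 mm. A picture is of the moment at which its call begins.
- ticket.job_done(): hands the job in, once; it reports no verdict.
Trained networks look in the newest picture that a camera, given by its name, has taken for a name from the list of things; names that differ only in an ending like _2 or _b are one class to them, and where a whole thing is asked for, a point or a joint stands for the part that bears it (a point fixed in the world has none). Each returns a list of dicts, best first, with "p" (0 to 1); they miss things now and then, are a little off and sometimes report something else, mostly with a low value. They report only what shows in the picture. A call takes as long as a camera call. They do not tell look-alikes from the thing itself.
- vision.find_in(camera, label): "location" ([x, y, z] in mm, in world coordinates, good to about 4 mm: the middle of the surface that is visible of it).
- vision.silhouettes(camera, label): "pixels" (480x640 bool, what is visible of it).
The state is a dict: "time_s": time; "qpos": joint angles; "qvel": joint speeds; "effort": joint torques, N m; "ee_pos": TCP position; "ee_rot": TCP orientation; "force": force on the tool from outside, world axes, zero at the start; "torque": the same for the moment, N m; "gripper_width": finger opening in mm.
Only numpy, scipy, OpenCV 4.12 (cv2) and the standard library are available. Lean on these libraries where they do the work, as an engineer would, in place of code of your own. Each camera call takes 0.05 s, during which the arm holds its last target.

### The job

Lift the loose hatch board off the roof of the wooden goods shed and lean it at a slant against the blue cargo crate, its lower edge on the tabletop, and let go of it. Then reach in through the hatch, tilt the long wooden beam, draw it out diagonally through the opening (it is longer than the hatch) and finish while holding it still in the gripper, all of it at least 5 cm higher than the shed roof and touching nothing else. Do not shove the crate away, and leave the barrel, tender car, engine, tree and arch where they stand.

Things in the scene. Friction and masses are not known exactly. Their poses are not given: they have to be found in the camera images.
- shed: fixed slatted plywood goods shed, a long low box, 306 (x) x 134 (y) x 72 (z) mm. Origin: centre of its underside; x along its length, roughly away from the robot. Inside 290 (x) x 118 (y) mm, from its floor at 6 mm to 64 mm above the table; flat roof (146 mm wide) from 64 to 72 mm. The hatch is a hole in the middle of the roof, 145 (x) x 104 (y) mm. The slats let one see the beam inside
- board: loose flat plywood board, 190 (x) x 124 (y) x 9 (z) mm, about 150 g, lying on the shed roof over the hatch, long side along the shed. Origin: centre of its underside; z out of the face with the handle. Wooden bridge handle on its middle: a bar 80 (along x) x 18 (y) x 18 (z) mm, its top 44 mm above the board's underside, on two 18 mm wide posts at x = +-31 mm
- beam: loose straight wooden beam, 200 (x) x 22 (y) x 26 (z) mm, about 80 g, lying on the shed's floor under the hatch, roughly along the shed. Origin: centre of its underside; x along its length, z up
- beam_a (a point): centre of the beam's end face at its +x end (13 mm above its underside)
- beam_b (a point): centre of the beam's end face at its -x end (13 mm above its underside)
- crate: blue wooden cargo crate, closed and filled, 110 (x) x 124 (y) x 90 (z) mm, 0.9 kg, standing loose on the table with one 124 mm wide face towards the robot (-x). Origin: centre of its underside
- barrel: bystander: grey wooden barrel, 50 mm across, 60 mm tall, upright. Origin: centre of its underside
- tender: bystander: chipped orange tender car, 85 x 56 x 52 mm, open on top, on four wheels. Origin: on the table under its centre, x along its length
- engine: bystander: wooden toy engine, 85 x 56 x 74 mm. Origin: on the table under its centre, x along its length
- tree: bystander: turned wooden cone tree, 60 mm across, 95 mm tall. Origin: centre of its underside
- arch: bystander: wooden bridge arch, 30 (x) x 100 (y) x 70 (z) mm. Origin: on the table under its centre
Mind the look-alikes: they are no part of the job. Of the things that look like the crate, take the one that is farthest to the robot's left at the start.

How it is judged:
By the outcome, as a careful person would: the job done as asked, in the order asked, and still so for the second after the job is handed in, while the arm keeps its last pose, push and grip.
It also fails if it takes over 58 s, if anything falls off the work surface, if the arm or the gripper's body presses on something with over 40 N, if the wrist force passes 120 N, or if a joint passes its speed limit or range.

## Working session

There is one attempt and no reset: what is moved stays moved. The work goes in short steps, Python scripts to look and compute and a shell command to move; the robot and the scene stay as the last step left them, time stands still between calls to the robot, and variables do not carry over. Pictures are saved under pics/ and viewed, and the job is handed in when it is done.

```bash
ls; mkdir -p pics; python3 - <<'E'
from workcell import status, vision
import cv2,numpy as np
print(status.state())
for n in ("scene","top"):
    f=vision.grab_frame(n)
    cv2.imwrite(f"pics/{n}0.png",f["color"])
    print(n,f["fov_y"],f["cx"],f["cy"],f["k1"],np.round(f["pose"],3).tolist())
    for l in ("shed","board","beam","crate","barrel","tender","engine","tree","arch"):
        print(l,[(round(d["p"],2),np.round(d["location"]).tolist()) for d in vision.find_in(n,l)])
E
```

```text
pics
{'time_s': 0.0, 'qpos': array([ 7.07595617e+01,  1.83513646e+01,  8.97055188e+01, -1.57404747e-03,
        7.20426773e+01, -1.14801962e+00]), 'qvel': array([-0.01097414,  0.10972282, -0.01548756,  0.0135782 , -0.13705754,
        0.03928176]), 'effort': array([ 1.21101497e-03, -4.12466955e+01, -2.31978214e+01,  7.27956416e-02,
        4.56902571e-02, -1.53165079e-04]), 'ee_pos': array([178.53651481, 546.41067753, 403.92876526]), 'ee_rot': array([-1.79900429e+02, -4.98511124e-04,  1.61908067e+02]), 'force': array([-0.27758811,  0.82103809,  0.67696945]), 'torque': array([ 0.01897979, -0.0219193 , -0.02247918]), 'gripper_width': 91.57844241082984}
scene 48.57886114935278 319.82757041430756 237.35459481158173 -0.008299296270995354 [[0.5, 0.558, -0.662, 1438.029], [0.866, -0.333, 0.372, -606.922], [-0.013, -0.76, -0.65, 1014.437], [0.0, 0.0, 0.0, 1.0]]
shed [(0.91, [662.0, 133.0, 69.0])]
board [(0.7, [610.0, 163.0, 80.0])]
beam []
crate [(0.9, [276.0, -385.0, 83.0]), (0.65, [621.0, -550.0, 87.0]), (0.57, [421.0, -274.0, 89.0]), (0.56, [621.0, -199.0, 92.0])]
barrel [(0.74, [796.0, -21.0, 47.0]), (0.33, [638.0, -401.0, 46.0])]
tender [(0.56, [442.0, 30.0, 31.0])]
engine [(0.67, [506.0, 397.0, 42.0])]
tree [(0.8, [639.0, -398.0, 45.0]), (0.48, [458.0, -436.0, 60.0])]
arch [(0.65, [458.0, -436.0, 56.0])]
top 49.087081632769326 319.2833464038393 243.14138085805826 0.013915169285760283 [[-0.011, -0.994, 0.108, 381.559], [-1.0, 0.012, 0.004, -65.139], [-0.005, -0.108, -0.994, 1214.479], [0.0, 0.0, 0.0, 1.0]]
shed [(0.64, [566.0, 163.0, 72.0])]
board [(0.59, [589.0, 171.0, 81.0])]
beam [(0.46, [430.0, 38.0, 29.0])]
crate [(0.82, [391.0, -258.0, 93.0]), (0.71, [229.0, -368.0, 90.0]), (0.66, [582.0, -186.0, 90.0])]
barrel [(0.65, [777.0, -14.0, 61.0])]
tender [(0.82, [429.0, 40.0, 30.0])]
engine []
tree [(0.66, [614.0, -381.0, 52.0])]
arch [(0.65, [447.0, -417.0, 69.0]), (0.43, [777.0, -18.0, 62.0])]
```

View pics/scene0.png

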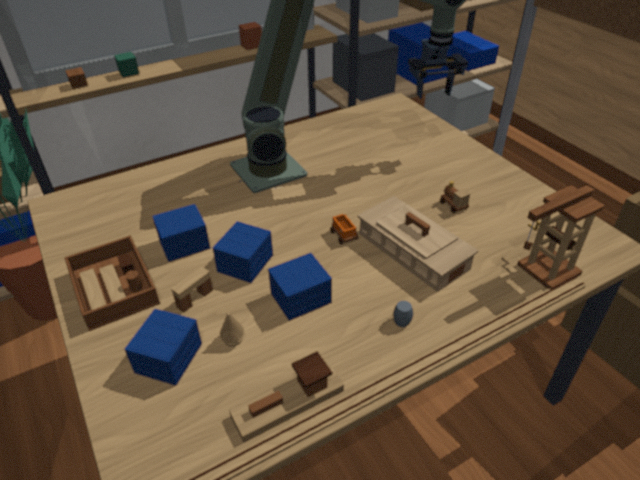

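View pics/top0.png

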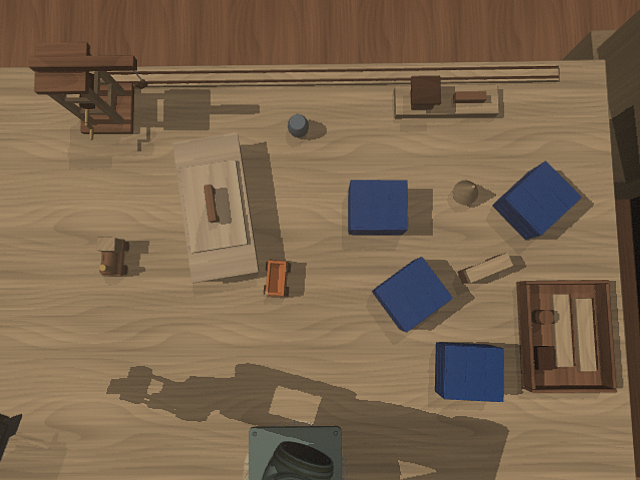

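The candidates that look like the crate, in the top picture: (378,207), (412,294), (470,372) and (537,200). In that view +y, the robot's left, is image-left. The crate farthest left is therefore the one at (378,207), near world (600,-190), and its face is square to the robot, which also fits. Next I'll take an enlarged crop and exact measurements.

```bash
cat > h.py <<'E'
import numpy as np, cv2
from workcell import status, vision
def cloud(f):
    d=f["depth"].astype(float); H,W=d.shape
    fl=H/2/np.tan(np.radians(f["fov_y"]/2))
    K=np.array([[fl,0,f["cx"]],[0,fl,f["cy"]],[0,0,1.]])
    uv=np.stack(np.meshgrid(np.arange(W),np.arange(H)),-1).reshape(-1,1,2).astype(float)
    n=cv2.undistortPoints(uv,K,np.array([f["k1"],0,0,0,0.])).reshape(H,W,2)
    P=np.concatenate([n*d[...,None],d[...,None]],-1)
    P=P@f["pose"][:3,:3].T+f["pose"][:3,3]
    P[d<=0]=np.nan
    return P
def rect(P):
    (c,s,a)=cv2.minAreaRect(P[:,:2].astype(np.float32)); return np.round(c,1),np.round(s,1),round(a,1)
E
python3 - <<'E'
from h import *
for n in ("top","scene"):
    f=vision.grab_frame(n); P=cloud(f); np.save(f"{n}.npy",P)
    for l,(z0,z1) in dict(board=(77,87),crate=(84,96),shed=(68,75),barrel=(55,66),tender=(-5,60),engine=(-5,90),arch=(60,75),tree=(10,110)).items():
        for m in vision.silhouettes(n,l)[:4]:
            q=P[m["pixels"]]; q=q[(q[:,2]>z0)&(q[:,2]<z1)]
            if len(q)<15: continue
            med=np.median(q,0); q=q[np.hypot(*(q-med)[:,:2].T)<200]
            print(n,l,round(m["p"],2),len(q),*rect(q),"z",np.round(np.median(q[:,2]),1))
    # handle
    q=P[(P[...,2]>108)&(P[...,2]<122)&(abs(P[...,0]-600)<100)&(abs(P[...,1]-165)<70)]
    print(n,"handle",len(q),rect(q),np.median(q[:,2]), q.mean(0))
f=vision.grab_frame("top")["color"]
cv2.imwrite("pics/crop_t.png",cv2.resize(f[120:310,160:480],None,fx=2.5,fy=2.5,interpolation=cv2.INTER_CUBIC))
E
```

```text
top board 0.79 4156 [589.5 170.9] [190.2 124.5] 8.2 z 80.4
top crate 0.94 2873 [ 586.  -190.4] [124.4 111.5] 88.9 z 90.0
top crate 0.92 3003 [ 598.1 -545.3] [114.3 131.2] 41.6 z 90.2
top crate 0.75 3011 [ 392.1 -260. ] [111.7 125.3] 35.6 z 90.0
top crate 0.71 3225 [ 226.6 -379.4] [126.2 111.6] 86.6 z 90.1
top shed 0.84 3998 [590.3 169.2] [318.9 146.5] 8.7 z 71.3
top barrel 0.78 215 [783.  -14.1] [35.2 37.6] 20.0 z 59.5
top tender 0.64 802 [430.7  37.1] [55.7 83.2] 84.6 z 29.3
top engine 0.8 996 [484.5 415.7] [65.8 85. ] 86.8 z 51.5
top arch 0.77 641 [ 448.  -427.8] [ 30.1 101. ] 21.8 z 69.5
top tree 0.91 495 [ 621.8 -394.5] [55.8 54.6] 0.6 z 51.0
top handle 324 (array([589.9, 170.9]), array([80.8, 19.1]), 8.4) 114.88325322669596 [589.16421251 170.06246128 114.71581953]
scene board 0.65 1709 [591.6 169.9] [193.7 129. ] 8.6 z 80.6
scene crate 0.93 1576 [ 588.9 -191.9] [124.7 113.4] 88.8 z 90.0
scene crate 0.84 1320 [ 394.  -260.7] [115.8 130.2] 36.3 z 89.9
scene crate 0.75 2221 [ 600.2 -545.3] [113.4 129.5] 42.3 z 89.8
scene crate 0.71 1143 [ 228.5 -380.9] [125.8 121. ] 87.0 z 89.9
scene shed 0.65 1164 [617.4 172.3] [267.5 150.9] 9.6 z 71.4
scene barrel 0.89 149 [787.7 -16.4] [36.1 36.4] 26.2 z 59.2
scene barrel 0.3 117 [596.6 168.7] [306.2 144.3] 8.7 z 63.9
scene tender 0.56 595 [406.4  49.8] [ 82.1 149.6] 83.2 z 31.9
scene engine 0.66 556 [459.4 425.1] [ 85.1 154.8] 76.8 z 43.0
scene arch 0.73 402 [ 451.1 -428.6] [37.4 99.7] 19.9 z 68.8
scene tree 0.83 485 [ 634.6 -398.2] [57.4 39.1] 73.1 z 49.1
scene handle 164 (array([590.7, 171.2]), array([81.5, 22.6]), 9.4) 114.06164556104812 [593.95588259 169.42213229 113.9175883 ]
```

View pics/crop_t.png

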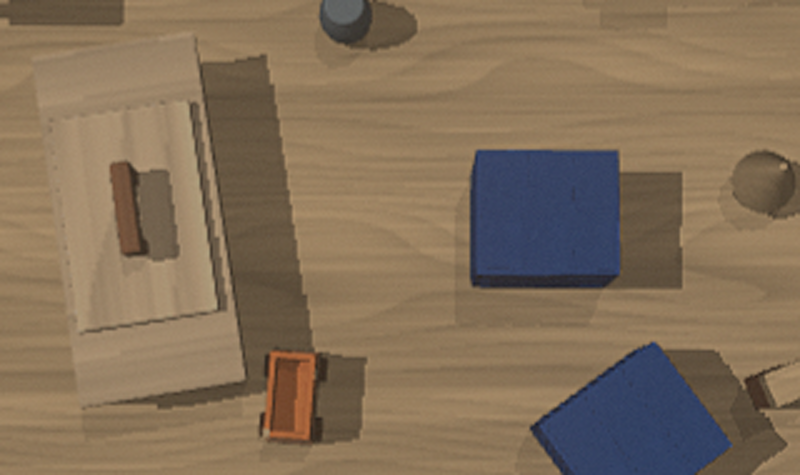

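```bash
cat >> h.py <<'E'
from scipy.spatial.transform import Rotation as Ro
def frame(bx_yaw,alpha):
    """tool y = -board y, tool z tilted by alpha: positive = pointing toward +x (away from robot)"""
    b=np.radians(bx_yaw); bx=np.array([np.cos(b),np.sin(b),0]); by=np.array([-np.sin(b),np.cos(b),0])
    a=np.radians(alpha); z=np.sin(a)*bx-np.cos(a)*np.array([0,0,1]); y=-by; x=np.cross(y,z)
    return np.stack([x,y,z],1)
def cur():
    s=status.state(); return np.array(s["ee_pos"]),Ro.from_euler("xyz",s["ee_rot"],degrees=True).as_matrix(),s
def go(grasp,R,n,p0=None,R0=None,rv=None):
    if p0 is None: p0,R0,_=cur()
    p1=np.asarray(grasp)-172*R[:,2]
    if rv is None: rv=Ro.from_matrix(R0.T@R).as_rotvec()
    d=R0.T@(p1-p0); M=np.zeros((3,3)); r=rv/n
    for k in range(n): M+=Ro.from_rotvec(r*k).as_matrix()
    p=np.linalg.solve(M,d)
    print("n",n,"shift m",np.round(p/1000,4).tolist(),"rot",np.round(r,4).tolist(),"| |p|",round(np.linalg.norm(p),1),"deg",round(np.degrees(np.linalg.norm(r)),2),"total",np.round(d,1),"p1",np.round(p1,1))
    return p1,R
def show():
    p,R,s=cur(); print("t",s["time_s"],"grasp",np.round(p+172*R[:,2],1),"rpy",np.round(s["ee_rot"],2),"q",np.round(s["qpos"],1),"F",np.round(s["force"],1),"w",round(s["gripper_width"],1))
E
python3 - <<'E'
from h import *
show()
R=frame(8.5,-25)
g=np.array([590.5,170.8,110]); pre=g-130*R[:,2]
print(pre)
go(pre,R,24)
E
```

```text
t 1.95 grasp [178.6 546.6 232.8] rpy [180.   -0.  161.9] q [70.8 18.3 89.6  0.  72.  -1.1] F [-0.7  0.1  0.4] w 91.2
[644.83690145 178.92070433 227.82001231]
n 24 shift m [-0.0197, 0.0311, 0.0015] rot [0.0242, -0.0057, 0.1092] | |p| 36.9 deg 6.42 total [-622.4 -172.1   21. ] p1 [716.7 189.7 383.7]
```

```bash
python3 - <<'E'
from h import *
p,R,_=cur()
d=np.array([-0.0197,0.0311,0.0015])*1000;r=Ro.from_rotvec([0.0242,-0.0057,0.1092]).as_matrix()
for k in range(24):
    p=p+R@d;R=R@r
    if k%3==2: print(k+1,np.round(p),"r",round(np.hypot(*p[:2])), "tilt",np.round(R[:,2],2))
E
```

```text
3 [271. 607. 399.] r 664 tilt [-0.02 -0.07 -1.  ]
6 [377. 634. 388.] r 737 tilt [-0.06 -0.13 -0.99]
9 [486. 624. 377.] r 791 tilt [-0.12 -0.18 -0.98]
12 [586. 579. 367.] r 824 tilt [-0.19 -0.2  -0.96]
15 [666. 504. 361.] r 835 tilt [-0.26 -0.2  -0.95]
18 [717. 407. 361.] r 825 tilt [-0.33 -0.17 -0.93]
21 [735. 298. 368.] r 793 tilt [-0.38 -0.13 -0.92]
24 [717. 191. 384.] r 742 tilt [-0.42 -0.06 -0.91]
```

```bash
python3 -m jog '[[0.06,0,0,0,0,0,0.15],[0.06,0,0,0,0,0,0.15],[0.06,0,0,0,0,0,0.15],[0.06,0,0,0,0,0,0.15],[0.06,0,0,0,0,0,0.15],[0.06,0,0,0,0,0,0.15],[0.06,0,0,0,0,0,0.15],[0.06,0,0,0,0,0,0.15],[0.06,0,0,0,0,0,0.15],[0.06,0,0,0,0,0,0.15],[0.06,0,0,0,0,0,0.15],[0.06,0,0,0,0,0,0.15]]' 40
python3 - <<'E'
from h import *
show()
R=frame(8.5,-25)
g=np.array([590.5,170.8,110]); pre=g-110*R[:,2]
go(pre,R,18)
E
```

```text
time_s: 3.45
ee_pos: [178.6, 546.5, 404.8]
ee_rot: [-180.0, -0.0, 58.5]
force: [-0.2, 1.0, -0.6]
gripper_width: 60.1
t 3.45 grasp [178.6 546.6 232.8] rpy [-180.     -0.     58.49] q [ 70.8  18.3  89.6  -0.   72.  102.3] F [-0.2  1.  -0.6] w 60.1
n 18 shift m [0.0132, 0.0343, -0.0017] rot [0.0106, -0.0227, 0.0477] | |p| 36.8 deg 3.08 total [-28.4 638.8  39.2] p1 [708.4 188.4 365.6]
```

```bash
python3 -m jog '[[0.06,0.0132,0.0343,-0.0017,0.0106,-0.0227,0.0477],[0.06,0.0132,0.0343,-0.0017,0.0106,-0.0227,0.0477],[0.06,0.0132,0.0343,-0.0017,0.0106,-0.0227,0.0477],[0.06,0.0132,0.0343,-0.0017,0.0106,-0.0227,0.0477],[0.06,0.0132,0.0343,-0.0017,0.0106,-0.0227,0.0477],[0.06,0.0132,0.0343,-0.0017,0.0106,-0.0227,0.0477],[0.06,0.0132,0.0343,-0.0017,0.0106,-0.0227,0.0477],[0.06,0.0132,0.0343,-0.0017,0.0106,-0.0227,0.0477],[0.06,0.0132,0.0343,-0.0017,0.0106,-0.0227,0.0477]]'
python3 -m jog '[[0.06,0.0132,0.0343,-0.0017,0.0106,-0.0227,0.0477],[0.06,0.0132,0.0343,-0.0017,0.0106,-0.0227,0.0477],[0.06,0.0132,0.0343,-0.0017,0.0106,-0.0227,0.0477],[0.06,0.0132,0.0343,-0.0017,0.0106,-0.0227,0.0477],[0.06,0.0132,0.0343,-0.0017,0.0106,-0.0227,0.0477],[0.06,0.0132,0.0343,-0.0017,0.0106,-0.0227,0.0477],[0.06,0.0132,0.0343,-0.0017,0.0106,-0.0227,0.0477],[0.06,0.0132,0.0343,-0.0017,0.0106,-0.0227,0.0477],[0.06,0.0132,0.0343,-0.0017,0.0106,-0.0227,0.0477]]'
python3 - <<'E'
from h import *
show()
R=frame(8.5,-25)
g=np.array([590.5,170.8,110])
go(g,R,4)
E
```

```text
time_s: 4.58
ee_pos: [485.9, 427.7, 399.4]
ee_rot: [-177.1, 12.5, 34.3]
force: [0.5, -0.3, -0.0]
gripper_width: 60.3
time_s: 5.7
ee_pos: [710.4, 190.3, 365.8]
ee_rot: [180.0, 25.1, 8.7]
force: [-0.5, -0.0, 0.8]
gripper_width: 60.0
t 5.7 grasp [638.4 179.3 210. ] rpy [180.    25.07   8.67] q [ 13.7  41.   57.9   2.2 106.   95.2] F [-0.5 -0.   0.8] w 60.0
n 4 shift m [-0.0005, 0.0004, 0.0278] rot [0.0003, 0.0003, 0.0007] | |p| 27.8 deg 0.05 total [ -1.9   1.4 111.2] p1 [662.4 181.5 265.9]
```

```bash
python3 -m jog '[[0.06,-0.0005,0.0004,0.0278,0,0,0],[0.06,-0.0005,0.0004,0.0278,0,0,0],[0.06,-0.0005,0.0004,0.0278,0,0,0],[0.06,0,0,0.0278,0,0,0],[0.06,0,0,0,0,0,0]]'
python3 - <<'E'
from h import *
show()
R=frame(8.5,-25)
g=np.array([590.5,170.8,110])
go(g,R,1)
f=vision.grab_frame("top")["color"]
cv2.imwrite("pics/g1.png",cv2.resize(f[120:310,100:420],None,fx=2.5,fy=2.5))
f=vision.grab_frame("scene")["color"]
cv2.imwrite("pics/g1s.png",cv2.resize(f[130:320,300:560],None,fx=3,fy=3))
E
```

```text
time_s: 6.32
ee_pos: [661.2, 182.6, 264.3]
ee_rot: [180.0, 25.3, 8.8]
force: [0.4, 1.1, 0.5]
gripper_width: 59.6
t 6.325 grasp [588.5 171.4 108.8] rpy [179.99  25.3    8.76] q [14.  39.9 75.   2.2 90.3 94.8] F [0.4 1.1 0.5] w 59.6
n 1 shift m [0.0003, 0.0012, -0.0019] rot [0.0021, 0.0052, 0.0041] | |p| 2.3 deg 0.4 total [ 0.3  1.2 -1.9] p1 [662.4 181.5 265.9]
```

View pics/g1.png

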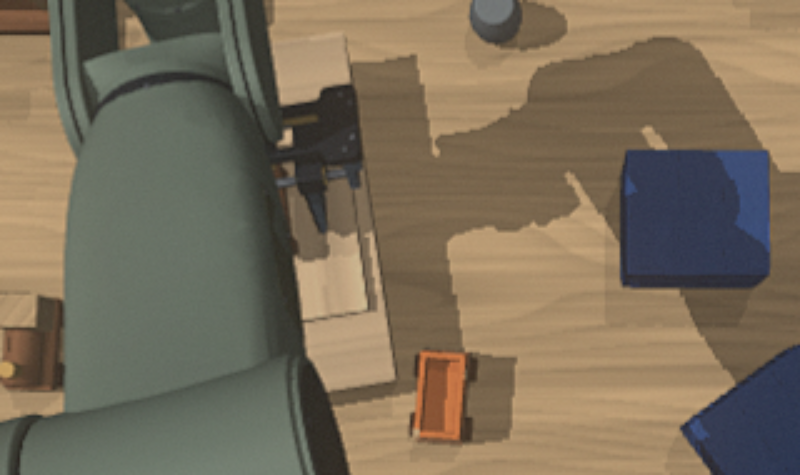

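View pics/g1s.png

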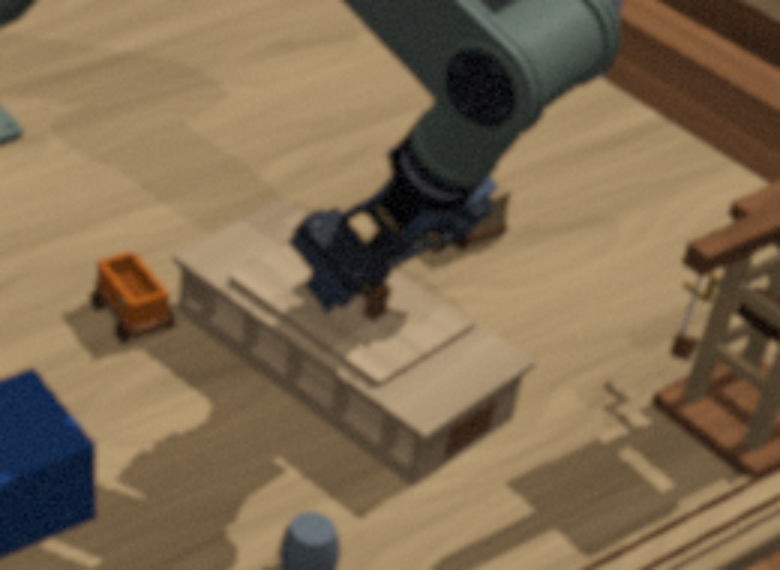

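The fingers stand astride the handle: tips at about (315,195) in the top crop and (330,290) in the scene crop. Closing now.

```bash
python3 -m jog '[[0.06,0,0.001,-0.0015,0,0,0],[0.0,0,0,0,0,0,0],[0.0,0,0,0,0,0,0],[0.0,0,0,0,0,0,0],[0.0,0,0,0,0,0,0]]' 40
python3 - <<'E'
from h import *
show()
E
```

```text
time_s: 7.05
ee_pos: [662.8, 181.9, 267.5]
ee_rot: [-180.0, 25.0, 8.8]
force: [0.1, -0.1, 0.8]
gripper_width: 22.6
t 7.05 grasp [590.8 170.8 111.7] rpy [-179.99   25.04    8.76] q [13.9 39.8 74.7  2.2 90.4 94.7] F [ 0.1 -0.1  0.8] w 22.6
```

```bash
python3 -m jog '[[0.0,0,0,0,0,0,0],[0.0,0,0,0,0,0,0],[0.0,-0.0085,0,-0.0181,0,0,0],[0.0,-0.0085,0,-0.0181,0,0,0],[0.0,-0.0127,0,-0.0272,0,0,0],[0.0,-0.0127,0,-0.0272,0,0,0],[0.0,-0.0127,0,-0.0272,0,0,0]]' 40
python3 - <<'E'
from h import *
show()
for n in ("top","scene"):
    f=vision.grab_frame(n)["color"]; cv2.imwrite(f"pics/l1{n}.png",f)
R=frame(-1,43)
go([480,-191,230],R,18)
E
```

```text
time_s: 7.92
ee_pos: [662.7, 181.7, 398.0]
ee_rot: [180.0, 25.1, 8.8]
force: [0.2, 0.1, -3.0]
gripper_width: 17.9
t 7.925 grasp [590.7 170.6 242.2] rpy [179.99  25.06   8.75] q [ 13.9  35.2  64.4   2.3 105.3  95.3] F [ 0.2  0.1 -3. ] w 17.9
n 18 shift m [-0.0195, 0.0193, 0.0005] rot [-0.0016, 0.0654, 0.0099] | |p| 27.4 deg 3.79 total [-302.2  320.7  188.1] p1 [ 362.7 -189.   355.8]
```

View pics/l1scene.png

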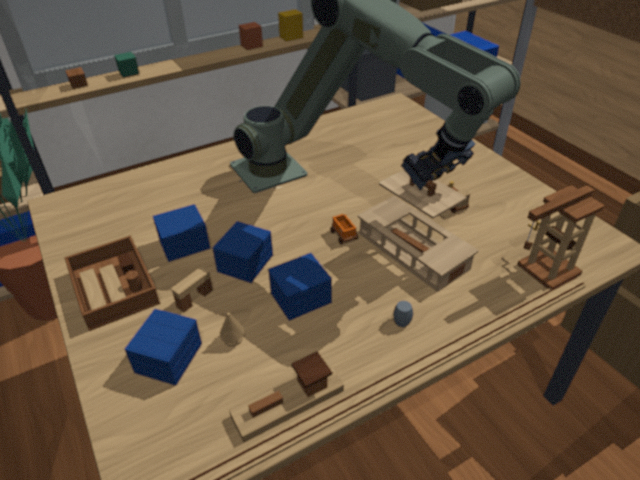

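View pics/l1top.png

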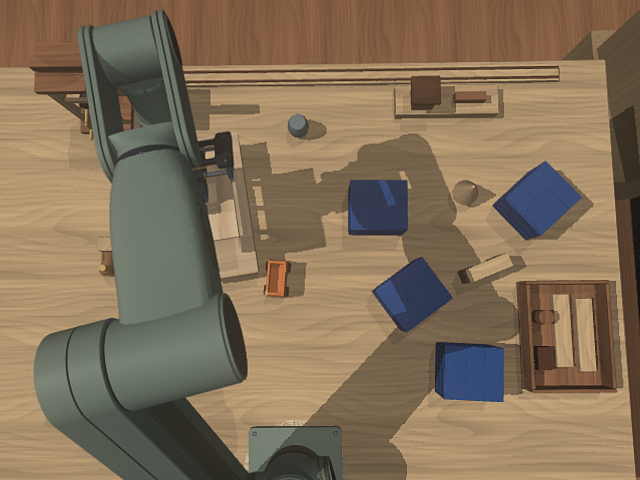

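```bash
python3 - <<'E'
from h import *
p,R,_=cur()
d=np.array([-0.0195,0.0193,0.0005])*1000;r=Ro.from_rotvec([-0.0016,0.0654,0.0099]).as_matrix()
for k in range(18):
    p=p+R@d;R=R@r
    g=p+172*R[:,2]
    a=np.radians(-25); bz=-(R[:,2]*np.cos(a)-R[:,0]*np.sin(a)); bz2=-(R[:,2]*np.cos(a)+R[:,0]*np.sin(a))
    bx=np.cross(-R[:,1],bz);bx2=np.cross(-R[:,1],bz2)
    foot=g-39.7*bz-95*bx
    foot2=g-39.7*bz2-95*bx2
    if k%3==2: print(k+1,np.round(p),np.round(g),np.round(foot),np.round(bz,2),np.round(foot2),np.round(bz2,2))
E
```

```text
3 [617. 117. 421.] [577. 109. 253.] [493.  98. 195.] [-0.2  -0.01  0.98] [479.  97. 281.] [0.61 0.09 0.78]
6 [566.  53. 430.] [560.  48. 258.] [488.  39. 185.] [-0.39 -0.02  0.92] [458.  38. 266.] [0.45 0.06 0.89]
9 [513. -10. 428.] [540. -13. 258.] [484. -19. 172.] [-0.56 -0.02  0.83] [439. -20. 246.] [0.27 0.04 0.96]
12 [460. -72. 415.] [520. -73. 254.] [482. -77. 158.] [-0.71 -0.01  0.7 ] [422. -77. 222.] [0.08 0.03 1.  ]
15 [ 409. -132.  391.] [ 499. -133.  245.] [ 480. -134.  143.] [-0.84 -0.    0.55] [ 409. -134.  194.] [-0.12  0.01  0.99]
18 [ 362. -190.  356.] [ 479. -192.  230.] [ 480. -192.  127.] [-0.93  0.02  0.38] [ 401. -190.  163.] [-0.31  0.    0.95]
```

Path clear (foot stays above 127 mm).

```bash
python3 -m jog '[[0,-0.0195,0.0193,0.0005,-0.0016,0.0654,0.0099],[0,-0.0195,0.0193,0.0005,-0.0016,0.0654,0.0099],[0,-0.0195,0.0193,0.0005,-0.0016,0.0654,0.0099],[0,-0.0195,0.0193,0.0005,-0.0016,0.0654,0.0099],[0,-0.0195,0.0193,0.0005,-0.0016,0.0654,0.0099],[0,-0.0195,0.0193,0.0005,-0.0016,0.0654,0.0099],[0,-0.0195,0.0193,0.0005,-0.0016,0.0654,0.0099],[0,-0.0195,0.0193,0.0005,-0.0016,0.0654,0.0099],[0,-0.0195,0.0193,0.0005,-0.0016,0.0654,0.0099]]'
python3 -m jog '[[0,-0.0195,0.0193,0.0005,-0.0016,0.0654,0.0099],[0,-0.0195,0.0193,0.0005,-0.0016,0.0654,0.0099],[0,-0.0195,0.0193,0.0005,-0.0016,0.0654,0.0099],[0,-0.0195,0.0193,0.0005,-0.0016,0.0654,0.0099],[0,-0.0195,0.0193,0.0005,-0.0016,0.0654,0.0099],[0,-0.0195,0.0193,0.0005,-0.0016,0.0654,0.0099],[0,-0.0195,0.0193,0.0005,-0.0016,0.0654,0.0099],[0,-0.0195,0.0193,0.0005,-0.0016,0.0654,0.0099],[0,-0.0195,0.0193,0.0005,-0.0016,0.0654,0.0099],[0,0,0,0,0,0,0]]'
python3 - <<'E'
from h import *
show()
for n in ("top","scene"):
    f=vision.grab_frame(n); cv2.imwrite(f"pics/p1{n}.png",f["color"]); P=cloud(f)
    for m in vision.silhouettes(n,"board")[:1]:
        q=P[m["pixels"]]; q=q[np.isfinite(q[:,0])]; print(n,m["p"],len(q),q.min(0),q.max(0))
R=frame(-1,43)
go([488.8,-191,125],R,5)
E
```

```text
time_s: 9.15
ee_pos: [511.8, -10.9, 424.3]
ee_rot: [178.5, -8.7, 4.1]
force: [0.6, 0.0, -0.8]
gripper_width: 17.8
time_s: 10.4
ee_pos: [360.6, -189.1, 353.6]
ee_rot: [-179.8, -42.1, -1.3]
force: [-0.5, 1.0, -1.5]
gripper_width: 18.0
t 10.4 grasp [ 475.9 -191.   225.9] rpy [-179.77  -42.08   -1.31] q [-37.5   0.5 126.5  56.   28.7   9. ] F [-0.5  1.  -1.5] w 18.0
scene 0.74 1967 [ 160.78863444 -255.85313226   -5.51411431] [553.35228141  61.53586043 305.13494444]
n 5 shift m [-0.013, 0.0001, 0.0167] rot [-0.0002, 0.0023, 0.0005] | |p| 21.1 deg 0.13 total [-64.4   0.4  83.8] p1 [ 371.5 -189.   250.8]
```

View pics/p1scene.png

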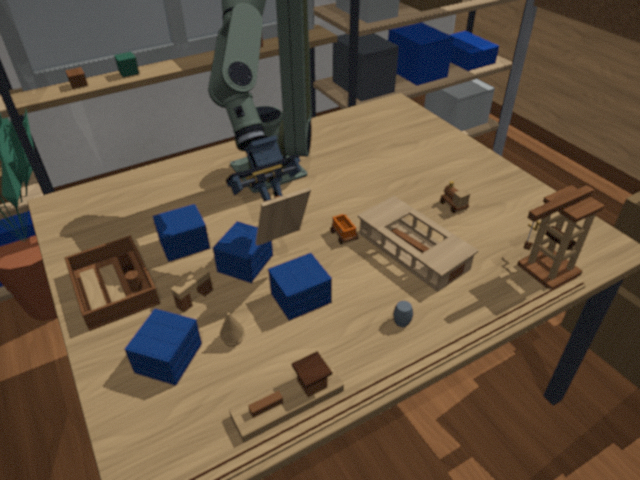

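View pics/p1top.png

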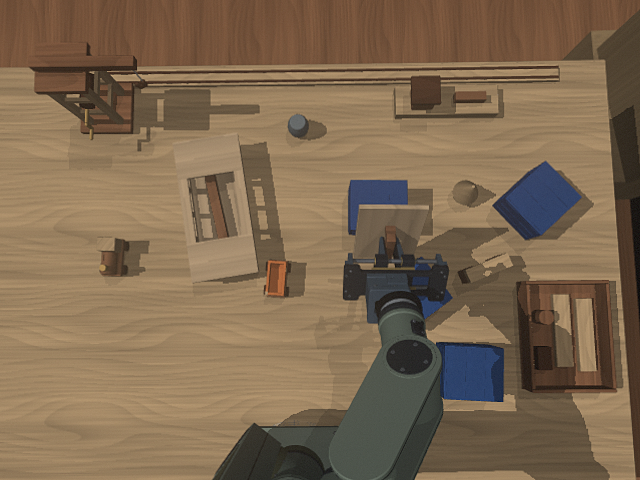

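```bash
python3 -m jog '[[0,-0.013,0.0001,0.0167,0,0.0023,0.0005],[0,-0.013,0.0001,0.0167,0,0.0023,0.0005],[0,-0.013,0.0001,0.0167,0,0.0023,0.0005],[0,-0.013,0.0001,0.0167,0,0.0023,0.0005],[0,-0.013,0.0001,0.0167,0,0.0023,0.0005],[0,0,0,0,0,0,0]]'
python3 - <<'E'
from h import *
show()
f=vision.grab_frame("scene"); P=cloud(f); np.save("sc.npy",P); cv2.imwrite("pics/p2s.png",cv2.resize(f["color"][150:350,200:400],None,fx=3,fy=3))
for m in vision.silhouettes("scene","board")[:1]:
    k=cv2.erode(m["pixels"].astype(np.uint8),np.ones((5,5)))>0
    q=P[k]; q=q[np.isfinite(q[:,0])]
    c=np.median(q,0); q=q[np.linalg.norm(q-c,axis=1)<120]
    for _ in range(3):
        c=q.mean(0); U,S,V=np.linalg.svd(q-c,full_matrices=False); nrm=V[2]*np.sign(V[2][2])
        q=q[abs((q-c)@nrm)<4]
    print(len(q),"n",nrm,"c",c,"lean",np.degrees(np.arccos(abs(nrm[2]))),"plane x at y=-191 z=90:",c[0]-((-191-c[1])*nrm[1]+(90-c[2])*nrm[2])/nrm[0])
    print("z=0:",c[0]-((-191-c[1])*nrm[1]+(0-c[2])*nrm[2])/nrm[0], q.min(0),q.max(0))
R=frame(-1,43)
go([488.8,-191,103],R,1)
E
```

```text
time_s: 11.35
ee_pos: [371.5, -188.8, 249.6]
ee_rot: [-179.8, -42.9, -1.1]
force: [0.2, -0.3, -2.2]
gripper_width: 18.0
t 11.35 grasp [ 488.5 -190.4  123.6] rpy [-179.76  -42.88   -1.15] q [-36.5  12.1 134.8  99.   23.7 -37.3] F [ 0.2 -0.3 -2.2] w 18.0
913 n [-0.92652612  0.01347045  0.37598922] c [ 538.69856563 -196.67055523  141.58129535] lean 67.91453420897058 plane x at y=-191 z=90: 517.8490444334199
z=0: 481.3265666686089 [ 499.8421652  -252.21238687   49.00319558] [ 564.76973153 -137.45638117  200.13366508]
n 1 shift m [-0.0154, -0.0003, 0.0161] rot [-0.0009, -0.0014, -0.0002] | |p| 22.3 deg 0.1 total [-15.4  -0.3  16.1] p1 [ 371.5 -189.   228.8]
```

View pics/p2s.png

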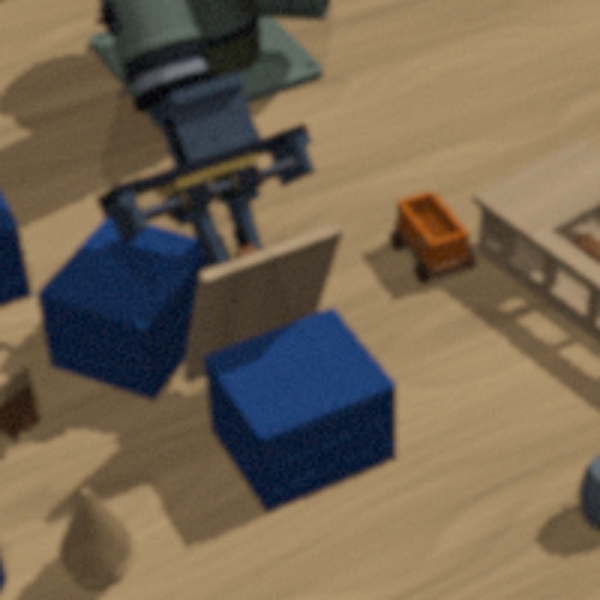

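```bash
python3 -m jog '[[0,-0.0041,0,0.0044,0,0,0],[0,-0.0041,0,0.0044,0,0,0],[0,-0.0034,0,0.0036,0,0,0],[0,0,0,0,0,0,0]]'
python3 - <<'E'
from h import *
show()
E
```

```text
time_s: 11.95
ee_pos: [371.5, -189.5, 234.4]
ee_rot: [-180.0, -43.1, -1.0]
force: [0.5, -0.1, -1.6]
gripper_width: 17.8
t 11.95 grasp [ 489.  -191.5  108.9] rpy [-179.98  -43.12   -1.03] q [-36.6  14.1 135.9 106.6  24.5 -45.6] F [ 0.5 -0.1 -1.6] w 17.8
```

```bash
python3 -m jog '[[0,-0.0014,0,0.0015,0,0,0],[0,-0.0014,0,0.0015,0,0,0],[0,0,0,0,0,0,0]]'; python3 -m jog '[[0,-0.0007,0,0.0007,0,0,0],[0,0,0,0,0,0,0]]'
python3 - <<'E'
from h import *
show()
E
```

```text
time_s: 12.32
ee_pos: [371.1, -189.4, 229.5]
ee_rot: [-179.9, -43.0, -1.1]
force: [0.4, 0.2, -2.1]
gripper_width: 17.5
time_s: 12.58
ee_pos: [371.1, -189.5, 228.5]
ee_rot: [-179.9, -43.1, -1.1]
force: [-0.6, 0.3, -0.9]
gripper_width: 17.9
t 12.575 grasp [ 488.6 -191.5  102.9] rpy [-179.91  -43.07   -1.1 ] q [-36.6  14.9 136.4 108.8  24.8 -48.1] F [-0.6  0.3 -0.9] w 17.9
```

```bash
python3 -m jog '[[0,-0.0007,0,0.0007,0,0,0],[0,0,0,0,0,0,0]]';python3 -m jog '[[0,-0.0007,0,0.0007,0,0,0],[0,0,0,0,0,0,0]]'
python3 - <<'E'
from h import *
show()
E
```

```text
time_s: 12.82
ee_pos: [371.2, -189.4, 228.2]
ee_rot: [-179.9, -43.2, -1.1]
force: [-3.6, 0.6, 6.0]
gripper_width: 17.9
time_s: 13.08
ee_pos: [371.5, -189.5, 227.8]
ee_rot: [-179.9, -43.3, -1.1]
force: [-4.2, 1.3, 9.7]
gripper_width: 17.8
t 13.075 grasp [ 489.4 -191.4  102.6] rpy [-179.93  -43.31   -1.06] q [-36.6  15.1 136.5 109.7  25.1 -49.1] F [-4.2  1.3  9.7] w 17.8
```

```bash
python3 - <<'E'
from h import *
p,R,_=cur()
a=-43.2+0
th=np.radians(68.2); g=p+172*R[:,2]
foot=g-39.7*np.array([-np.sin(th),0,np.cos(th)])-95*np.array([np.cos(th),0,np.sin(th)])
print(foot)
r=Ro.from_rotvec([0,-np.radians(2),0])
v=R.T@(foot-p); # p' + R r v = foot ; shift = v - r v
print("foot in tool",v,"shift",(v-r.apply(v))/1000)
print("up .8:",R.T@[0,0,.8])
E
```

```text
[ 4.91023357e+02 -1.91435378e+02 -3.25038321e-01]
foot in tool [-6.94706050e+01  6.32004873e-02  2.47992901e+02] shift [0.00861251 0.         0.00257556]
up .8: [ 0.5487799  -0.00070889 -0.58209975]
```

```bash
python3 -m jog '[[0,0.0005,0,-0.0006,0,0,0],[0,0.0043,0,0.0013,0,-0.0175,0],[0,0.0043,0,0.0013,0,-0.0175,0],[0,0,0,0,0,0,0]]'
python3 - <<'E'
from h import *
show()
E
```

```text
time_s: 13.58
ee_pos: [379.9, -189.7, 232.0]
ee_rot: [-180.0, -41.2, -1.0]
force: [0.5, 0.1, 4.8]
gripper_width: 18.0
t 13.575 grasp [ 493.2 -191.7  102.6] rpy [-179.95  -41.22   -1.03] q [-35.4  14.7 134.7 102.8  22.5 -41.1] F [0.5 0.1 4.8] w 18.0
```

```bash
python3 -m jog '[[0.025,0,0,0,0,0,0],[0.035,0,0,0,0,0,0],[0.045,0,0,0,0,0,0],[0.05,0,0,0,0,0,0]]'
python3 - <<'E'
from h import *
show()
f=vision.grab_frame("scene"); P=cloud(f); cv2.imwrite("pics/p3s.png",cv2.resize(f["color"][150:350,200:400],None,fx=3,fy=3))
for m in vision.silhouettes("scene","board")[:1]:
    k=cv2.erode(m["pixels"].astype(np.uint8),np.ones((5,5)))>0
    q=P[k]; q=q[np.isfinite(q[:,0])]
    c=np.median(q,0); q=q[np.linalg.norm(q-c,axis=1)<120]
    for _ in range(3):
        c=q.mean(0); U,S,V=np.linalg.svd(q-c,full_matrices=False); nrm=V[2]*np.sign(V[2][2])
        q=q[abs((q-c)@nrm)<4]
    print("lean",np.degrees(np.arccos(abs(nrm[2]))),nrm)
E
```

```text
time_s: 14.08
ee_pos: [378.9, -189.6, 231.0]
ee_rot: [-179.9, -41.0, -1.1]
force: [0.8, 0.6, -0.1]
gripper_width: 49.6
t 14.075 grasp [ 491.8 -191.4  101.2] rpy [-179.89  -41.02   -1.12] q [-35.4  14.8 134.8 102.8  22.4 -41. ] F [ 0.8  0.6 -0.1] w 49.6
lean 65.34305066749846 [-0.9087023   0.0147436   0.41718432]
```

View pics/p3s.png

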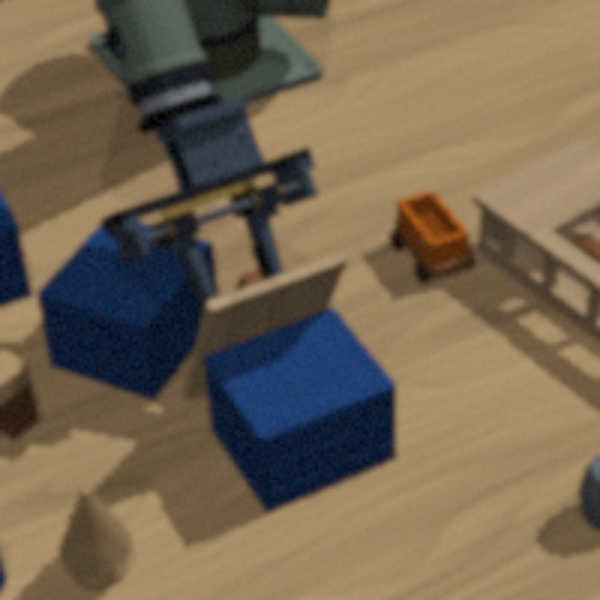

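```bash
python3 -m jog '[[0.06,0,0,-0.012,0,0,0],[0.06,0,0,-0.02,0,0,0],[0.06,0,0,-0.025,0,0,0],[0.06,0.014,0,-0.016,0,0,0],[0.06,0.027,0,-0.03,0,0,0],[0.06,0.027,0,-0.03,0,0,0],[0.06,0,0,0,0,0,0]]'
python3 - <<'E'
from h import *
show()
for n in ("top","scene"):
    f=vision.grab_frame(n); P=cloud(f); np.save(n+"2.npy",P); cv2.imwrite(f"pics/b1{n}.png",f["color"])
    c=f["color"]
    if n=="top": cv2.imwrite("pics/b1c.png",cv2.resize(c[120:300,150:300],None,fx=4,fy=3.3))
    ms=vision.silhouettes(n,"beam")
    for m in ms[:3]:
        q=P[m["pixels"]]; q=q[np.isfinite(q[:,0])]; q=q[(q[:,2]>26)&(q[:,2]<40)]
        if len(q)>5: print(n,round(m["p"],2),len(q),rect(q),np.median(q,0))
    for m in vision.silhouettes(n,"crate")[:4]:
        q=P[m["pixels"]]; q=q[(q[:,2]>84)&(q[:,2]<96)]
        if len(q)>5:print(n,"crate",rect(q))
E
```

```text
time_s: 15.05
ee_pos: [343.5, -189.5, 379.2]
ee_rot: [179.7, -41.4, -0.8]
force: [-0.7, -0.5, 0.5]
gripper_width: 59.8
t 15.05 grasp [ 457.2 -192.   250.2] rpy [179.7  -41.39  -0.82] q [-39.2  -2.8 125.   48.7  32.8  15.6] F [-0.7 -0.5  0.5] w 59.8
top 0.9 607 (array([596.3, 174.2]), array([147.5,  22.6]), 12.7) [595.85160291 174.58695957  31.2368461 ]
top crate (array([ 584.2, -190.6]), array([125.3, 114.7]), 89.5)
top crate (array([ 597.6, -545.1]), array([114.1, 129.3]), 41.4)
top crate (array([ 406.5, -279.7]), array([110. ,  73.3]), 35.0)
scene 0.81 259 (array([571.6, 168.1]), array([126.5,  28.1]), 13.5) [575.55218859 167.45520668  31.32566073]
scene crate (array([ 599.6, -544.3]), array([111.5, 129.2]), 42.0)
scene crate (array([ 395.7, -260.7]), array([112.9, 129.9]), 36.2)
scene crate (array([ 588.3, -191. ]), array([125. , 116.1]), 89.9)
scene crate (array([ 229.7, -380.7]), array([126. , 117.5]), 86.4)
```

View pics/b1c.png

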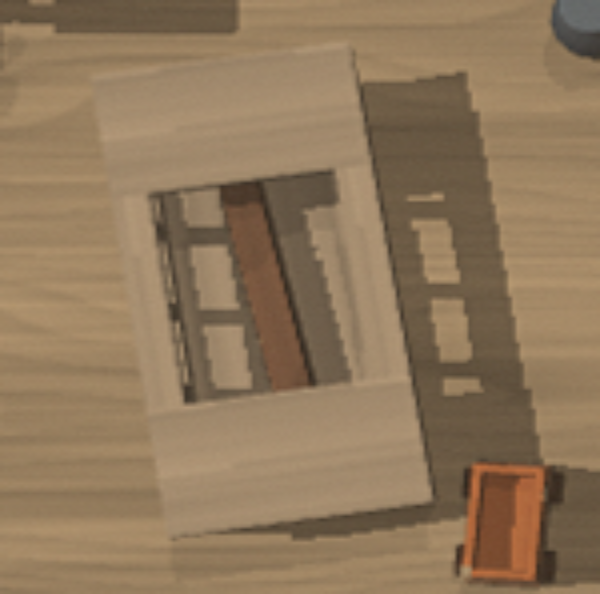

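View pics/b1scene.png

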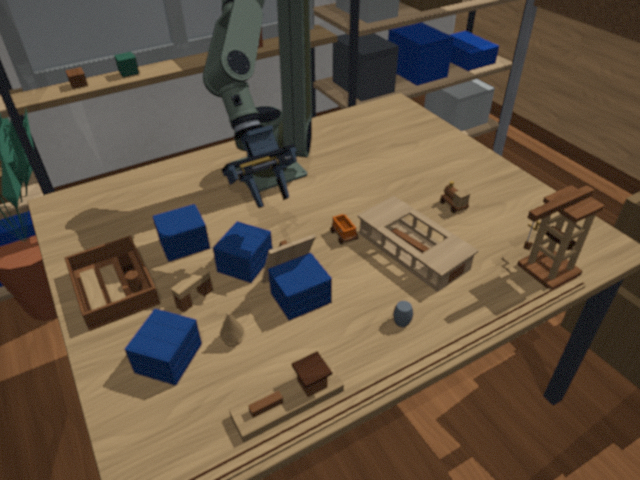

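```bash
python3 - <<'E'
from h import *
P=np.load("top2.npy")
b=np.radians(8.5); bx=np.array([np.cos(b),np.sin(b)]); by=np.array([-np.sin(b),np.cos(b)])
c0=np.array([590.4,169.3])
Q=P.reshape(-1,3); u=(Q[:,:2]-c0)@bx; v=(Q[:,:2]-c0)@by
roof=(abs(Q[:,2]-72)<4)&(abs(u)<200)&(abs(v)<90)
print("roof",u[roof].min(),u[roof].max(),v[roof].min(),v[roof].max())
m=roof&(abs(v)<35); us=u[m]; print("hatch u",us[us<0].max(),us[us>0].min())
m=roof&(abs(u)<50); vs=v[m]; print("hatch v",vs[vs<0].max(),vs[vs>0].min())
for n in ("top2","scene2"):
    P=np.load(n+".npy").reshape(-1,3)
    bb=np.radians(12.8); e=np.array([np.cos(bb),np.sin(bb)]); f=np.array([-np.sin(bb),np.cos(bb)])
    o=np.array([596,174.2]); s=(P[:,:2]-o)@e; t=(P[:,:2]-o)@f
    m=(abs(t)<14)&(P[:,2]>12)&(P[:,2]<36)&(abs(s)<150)
    print(n,m.sum(),np.histogram(s[m],bins=np.arange(-140,141,10)))
    m2=m&(P[:,2]>28)
    print(np.histogram(s[m2],bins=np.arange(-140,141,10))[0])
    # line fit of top
    for k in range(-70,80,20):
        mm=m2&(abs(s-k)<10)
        if mm.sum()>5: print(k,round(t[mm].min(),1),round(t[mm].max(),1),end="; ")
    print()
import cv2
f=cv2.imread("pics/b1scene.png"); cv2.imwrite("pics/b1sc.png",cv2.resize(f[190:295,345:485],None,fx=5.5,fy=5.5,interpolation=cv2.INTER_CUBIC))
E
```

```text
roof -159.32796476513846 159.42008243020095 -73.41162423754255 73.56207199162178
hatch u -73.2707071683174 70.33247285667349
hatch v -51.50808304925886 51.18434654016703
top2 680 (array([ 0,  0,  0,  0,  0,  0, 19, 47, 44, 49, 45, 46, 51, 44, 45, 48, 42,
       48, 46, 42, 47, 17,  0,  0,  0,  0,  0,  0]), array([-140, -130, -120, -110, -100,  -90,  -80,  -70,  -60,  -50,  -40,
        -30,  -20,  -10,    0,   10,   20,   30,   40,   50,   60,   70,
         80,   90,  100,  110,  120,  130,  140]))
[ 0  0  0  0  0  0 16 41 38 41 36 36 39 35 39 41 38 39 41 36 40 13  0  0
  0  0  0  0]
-70 -10.7 11.4; -50 -11.2 11.4; -30 -10.8 11.0; -10 -10.9 11.3; 10 -10.8 11.5; 30 -10.5 11.0; 50 -10.6 11.2; 70 -10.5 10.8; 
scene2 328 (array([ 0,  0,  0,  0,  1, 14, 19, 21, 19, 22, 26, 23, 21, 28, 27, 28, 25,
       21,  1,  0,  0,  0,  0,  0,  0,  0,  0,  0]), array([-140, -130, -120, -110, -100,  -90,  -80,  -70,  -60,  -50,  -40,
        -30,  -20,  -10,    0,   10,   20,   30,   40,   50,   60,   70,
         80,   90,  100,  110,  120,  130,  140]))
[ 0  0  0  0  0 11 18 19 18 18 21 20 15 21 20 16 15 19  1  0  0  0  0  0
  0  0  0  0]
-70 -12.8 12.1; -50 -11.1 9.9; -30 -12.8 10.9; -10 -11.9 12.8; 10 -12.3 11.2; 30 -13.5 11.7;
```

View pics/b1sc.png

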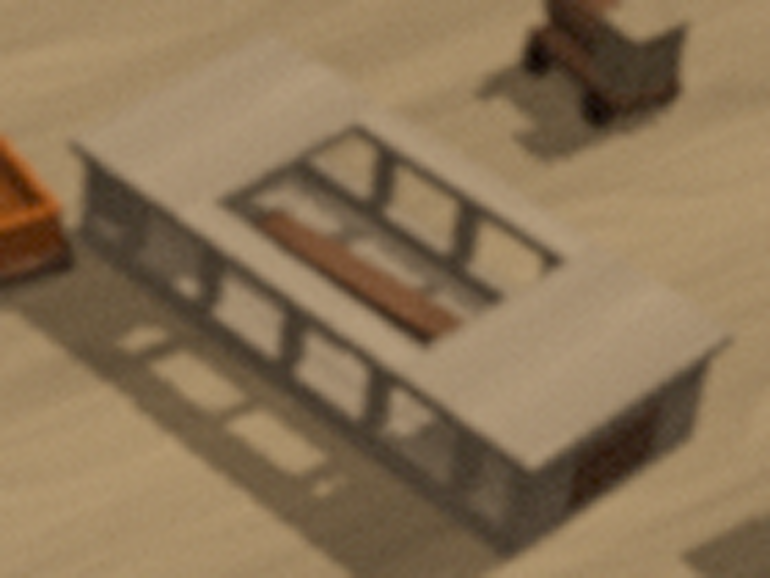

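```bash
python3 - <<'E'
from h import *
R1=frame(12.8,0); p,R,_=cur(); n=18
go([634.8,183,205],R1,n)
rv=Ro.from_matrix(R.T@R1).as_rotvec()/n
p1=np.array([634.8,183,205+172]);M=sum(Ro.from_rotvec(rv*k).as_matrix() for k in range(n)); d=np.linalg.solve(M,R.T@(p1-p));r=Ro.from_rotvec(rv).as_matrix()
for k in range(n):
    p=p+R@d;R=R@r
    if k%3==2: print(k+1,np.round(p),"tip",np.round(p+191*R[:,2]))
E
```

```text
n 18 shift m [0.0174, -0.0191, 0.0065] rot [0.0046, -0.0395, -0.0129] | |p| 26.6 deg 2.4 total [ 216.3 -377.1  185.9] p1 [634.8 183.  377. ]
3 [ 396. -132.  392.] tip [ 503. -131.  234.]
6 [448. -73. 402.] tip [536. -70. 233.]
9 [500. -12. 406.] tip [566.  -8. 227.]
12 [548.  52. 402.] tip [593.  55. 217.]
15 [593. 117. 393.] tip [616. 119. 203.]
18 [635. 183. 377.] tip [635. 183. 186.]
```

```bash
python3 -m jog '[[0.04,0.0174,-0.0191,0.0065,0.0046,-0.0395,-0.0129],[0.04,0.0174,-0.0191,0.0065,0.0046,-0.0395,-0.0129],[0.04,0.0174,-0.0191,0.0065,0.0046,-0.0395,-0.0129],[0.04,0.0174,-0.0191,0.0065,0.0046,-0.0395,-0.0129],[0.04,0.0174,-0.0191,0.0065,0.0046,-0.0395,-0.0129],[0.04,0.0174,-0.0191,0.0065,0.0046,-0.0395,-0.0129],[0.04,0.0174,-0.0191,0.0065,0.0046,-0.0395,-0.0129],[0.04,0.0174,-0.0191,0.0065,0.0046,-0.0395,-0.0129],[0.04,0.0174,-0.0191,0.0065,0.0046,-0.0395,-0.0129]]'
python3 -m jog '[[0.04,0.0174,-0.0191,0.0065,0.0046,-0.0395,-0.0129],[0.04,0.0174,-0.0191,0.0065,0.0046,-0.0395,-0.0129],[0.04,0.0174,-0.0191,0.0065,0.0046,-0.0395,-0.0129],[0.04,0.0174,-0.0191,0.0065,0.0046,-0.0395,-0.0129],[0.04,0.0174,-0.0191,0.0065,0.0046,-0.0395,-0.0129],[0.04,0.0174,-0.0191,0.0065,0.0046,-0.0395,-0.0129],[0.04,0.0174,-0.0191,0.0065,0.0046,-0.0395,-0.0129],[0.04,0.0174,-0.0191,0.0065,0.0046,-0.0395,-0.0129],[0.04,0.0174,-0.0191,0.0065,0.0046,-0.0395,-0.0129],[0.04,0,0,0,0,0,0]]'
python3 - <<'E'
from h import *
show()
go([634.8,183,95],frame(12.8,0),5)
E
```

```text
time_s: 16.48
ee_pos: [500.4, -10.5, 405.7]
ee_rot: [178.7, -20.4, 6.4]
force: [0.7, -0.3, 0.4]
gripper_width: 40.0
time_s: 17.73
ee_pos: [635.9, 184.8, 375.0]
ee_rot: [179.9, 0.1, 12.9]
force: [-0.2, 1.0, -0.6]
gripper_width: 39.8
t 17.725 grasp [635.6 184.3 203. ] rpy [1.7986e+02 1.3000e-01 1.2880e+01] q [15.2 27.3 79.8 -0.1 73.1 92.4] F [-0.2  1.  -0.6] w 39.8
n 5 shift m [-0.0003, 0.0003, 0.0216] rot [0.0005, 0.0005, 0.0003] | |p| 21.6 deg 0.04 total [ -1.3   1.2 108. ] p1 [634.8 183.  267. ]
```

```bash
python3 -m jog '[[0.04,-0.0003,0.0003,0.0216,0.0005,0.0005,0.0003],[0.04,-0.0003,0.0003,0.0216,0.0005,0.0005,0.0003],[0.04,-0.0003,0.0003,0.0216,0.0005,0.0005,0.0003],[0.04,-0.0003,0.0003,0.0216,0.0005,0.0005,0.0003],[0.04,-0.0003,0.0003,0.0216,0.0005,0.0005,0.0003],[0.04,0,0,0,0,0,0]]'
python3 - <<'E'
from h import *
show()
go([634.8,183,28],frame(12.8,0),4)
for n in ("scene",):
    f=vision.grab_frame(n)["color"]; cv2.imwrite("pics/b2s.png",cv2.resize(f[160:310,345:495],None,fx=4,fy=4,interpolation=cv2.INTER_CUBIC))
E
```

```text
time_s: 18.48
ee_pos: [633.5, 180.6, 267.8]
ee_rot: [180.0, 0.1, 12.7]
force: [-0.2, 0.4, 0.5]
gripper_width: 40.0
t 18.475 grasp [633.3 180.4  95.8] rpy [1.7996e+02 6.0000e-02 1.2660e+01] q [14.9 31.7 88.5 -0.  59.9 92.3] F [-0.2  0.4  0.5] w 40.0
n 4 shift m [0.0005, -0.0005, 0.0169] rot [0.0002, 0.0002, -0.0006] | |p| 17.0 deg 0.04 total [ 1.9 -2.1 67.8] p1 [634.8 183.  200. ]
```

View pics/b2s.png

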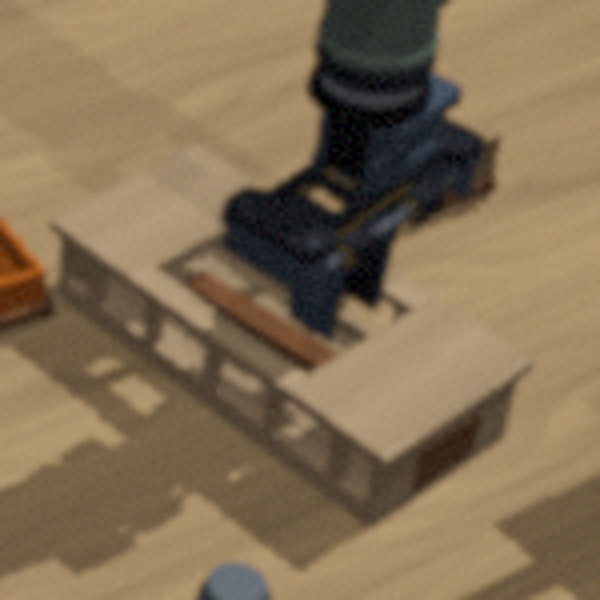

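Fingers at crop (318,300) and (368,290) straddle the beam line; descending.

```bash
python3 -m jog '[[0.04,0.0005,-0.0006,0.02,0,0,0],[0.04,0.0004,-0.0005,0.02,0,0,0],[0.04,0,0,0.018,0,0,0],[0.04,0,0,0.006,0,0,0],[0.04,0,0,0,0,0,0]]'
python3 - <<'E'
from h import *
show()
go([634.8,183,28],frame(12.8,0),1)
E
```

```text
time_s: 19.15
ee_pos: [635.5, 182.8, 205.9]
ee_rot: [180.0, -0.2, 12.7]
force: [-0.5, -0.6, -0.5]
gripper_width: 40.0
t 19.15 grasp [636.2 182.8  33.9] rpy [179.98  -0.24  12.69] q [15.1 35.4 91.7 -0.  52.7 92.4] F [-0.5 -0.6 -0.5] w 40.0
n 1 shift m [-0.0006, -0.0004, 0.0059] rot [0.0004, -0.0042, -0.0019] | |p| 6.0 deg 0.26 total [-0.6 -0.4  5.9] p1 [634.8 183.  200. ]
```

```bash
python3 -m jog '[[0.04,0,0,0.005,0,0,0],[0.0,0,0,0,0,0,0],[0.0,0,0,0,0,0,0],[0.0,0,0,0,0,0,0],[0.0,0,0,0,0,0,0]]' 50
python3 - <<'E'
from h import *
show()
E
```

```text
time_s: 19.77
ee_pos: [635.5, 182.9, 201.1]
ee_rot: [180.0, -0.3, 12.7]
force: [-0.1, -0.3, 1.5]
gripper_width: 21.6
t 19.775 grasp [636.2 183.   29.1] rpy [179.99  -0.27  12.7 ] q [15.1 35.7 91.9 -0.  52.1 92.4] F [-0.1 -0.3  1.5] w 21.6
```

```bash
python3 - <<'E'
from h import *
b=np.radians(8.5); bx=np.array([np.cos(b),np.sin(b),0]); by=np.array([-np.sin(b),np.cos(b),0]); c0=np.array([590.4,169.3,0])
p,R,_=cur(); g=p+172*R[:,2]; u=(g-c0)@bx; v=(g-c0)@by; print(u,v)
g1=c0+bx*(u-50)+by*3; g1[2]=32.5
go(g1,frame(8.6,0),5,p0=p+np.array([0,0,3.]),R0=R)
E
```

```text
47.36755221421548 6.786725498570474
n 5 shift m [-0.0099, 0.0003, -0.0001] rot [0.0, -0.0009, 0.0143] | |p| 9.9 deg 0.82 total [-49.3   0.2  -0.6] p1 [587.4 171.9 204.5]
```

```bash
python3 -m jog '[[0,0,0,-0.003,0,0,0],[0,-0.0099,0.0003,-0.0001,0,0,0.0143],[0,-0.0099,0.0003,-0.0001,0,0,0.0143],[0,-0.0099,0.0003,-0.0001,0,0,0.0143],[0,-0.0099,0.0003,-0.0001,0,0,0.0143],[0,-0.0099,0.0003,-0.0001,0,0,0.0143],[0,0,0,0,0,0,0]]'
python3 - <<'E'
from h import *
show()
f=vision.grab_frame("scene"); P=cloud(f).reshape(-1,3); cv2.imwrite("pics/b3s.png",cv2.resize(f["color"][160:310,345:495],None,fx=4,fy=4,interpolation=cv2.INTER_CUBIC))
b=np.radians(8.6); e=np.array([np.cos(b),np.sin(b)]); c0=np.array([590.4,169.3])
E
```

```text
time_s: 20.65
ee_pos: [586.3, 171.7, 204.2]
ee_rot: [180.0, -0.2, 8.6]
force: [0.0, -0.5, -0.8]
gripper_width: 21.5
t 20.65 grasp [586.9 171.8  32.2] rpy [179.99  -0.2    8.6 ] q [15.3 31.9 99.2 -0.  48.6 96.7] F [ 0.  -0.5 -0.8] w 21.5
```

View pics/b3s.png

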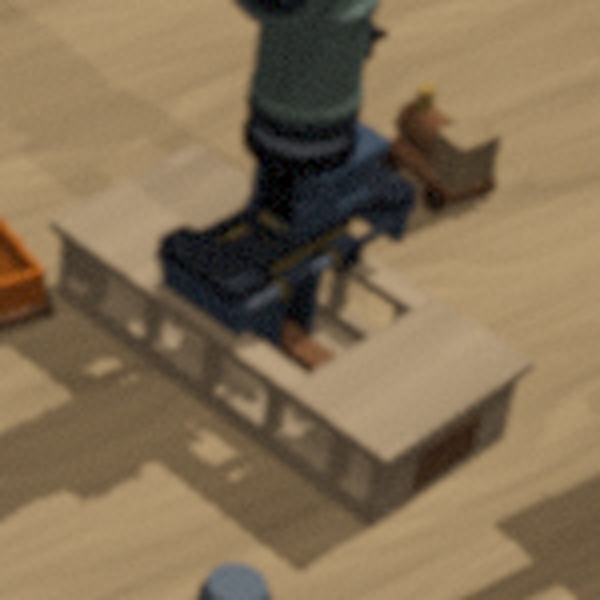

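```bash
python3 - <<'E'
from h import *
f=vision.grab_frame("top"); P=cloud(f); cv2.imwrite("pics/b3t.png",cv2.resize(f["color"][120:300,150:300],None,fx=4,fy=3.3))
Q=P.reshape(-1,3)
b=np.radians(8.6); e=np.array([np.cos(b),np.sin(b)]); n=np.array([-e[1],e[0]]);c0=np.array([590.4,169.3])
u=(Q[:,:2]-c0)@e;v=(Q[:,:2]-c0)@n
m=(abs(v-3)<12)&(abs(u)<145)&(Q[:,2]>28)&(Q[:,2]<42)
print(m.sum(), np.histogram(u[m],bins=np.arange(-100,101,10)), u[m].max() if m.any() else 0)
E
```

```text
12 (array([0, 0, 0, 4, 5, 0, 3, 0, 0, 0, 0, 0, 0, 0, 0, 0, 0, 0, 0, 0]), array([-100,  -90,  -80,  -70,  -60,  -50,  -40,  -30,  -20,  -10,    0,
         10,   20,   30,   40,   50,   60,   70,   80,   90,  100])) -33.86441179135971
```

View pics/b3t.png

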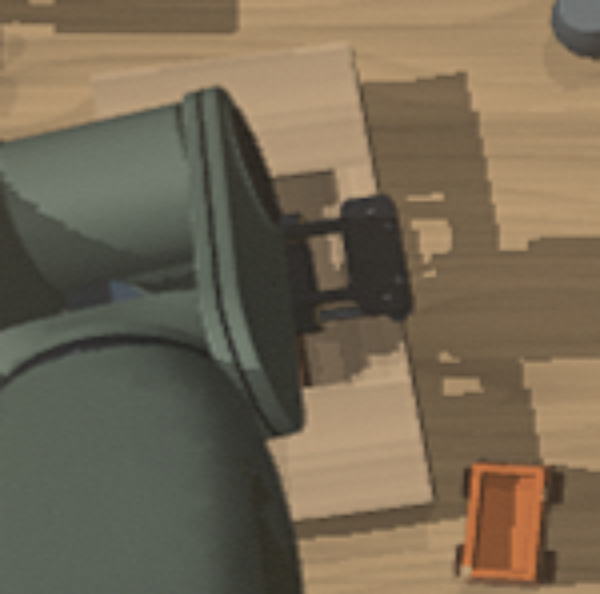

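```bash
python3 - <<'E'
from h import *
v=np.array([-129,0,195.]); r=Ro.from_rotvec([0,np.radians(4),0]); print(v-r.apply(v),np.radians(4))
E
python3 -m jog '[[0,-0.004,0,0,0,0,0],[0,-0.0133,0,-0.0085,0,0.0698,0],[0,-0.0133,0,-0.0085,0,0.0698,0],[0,0,0,0,0,0,0]]'
python3 - <<'E'
from h import *
show()
f=vision.grab_frame("scene"); cv2.imwrite("pics/b4s.png",cv2.resize(f["color"][160:310,345:495],None,fx=4,fy=4,interpolation=cv2.INTER_CUBIC))
E
```

```text
[-13.9167499    0.          -8.52357491] 0.06981317007977318
time_s: 21.25
ee_pos: [555.4, 167.1, 220.5]
ee_rot: [180.0, -8.2, 8.6]
force: [-0.2, 0.1, -0.7]
gripper_width: 21.5
t 21.25 grasp [579.6 170.7  50.3] rpy [179.99  -8.2    8.62] q [ 15.9  27.3 105.6  -1.6  39.   98.5] F [-0.2  0.1 -0.7] w 21.5
```

View pics/b4s.png

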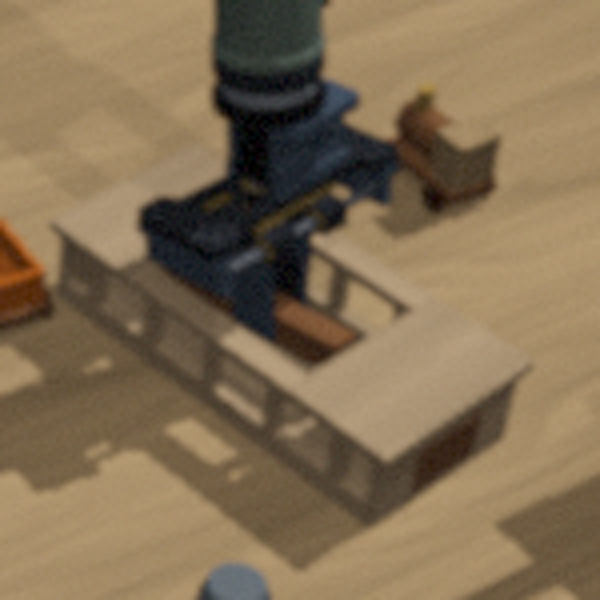

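```bash
python3 -m jog '[[0,-0.0137,0,-0.0085,0,0.0698,0],[0,-0.0137,0,-0.0085,0,0.0698,0],[0,0,0,0,0,0,0]]'
python3 - <<'E'
from h import *
show()
f=vision.grab_frame("scene"); cv2.imwrite("pics/b5s.png",cv2.resize(f["color"][160:310,345:495],None,fx=4,fy=4,interpolation=cv2.INTER_CUBIC))
p,R,_=cur();g=p+172*R[:,2]
c0=np.array([590.4,169.3,0]);b=np.radians(8.6);bx=np.array([np.cos(b),np.sin(b),0])
for nm,a,h in (("-x bot",-129,23),("-x top",-129,-3),("+x bot",71,23),("+x top",71,-3)):
    q=g+a*R[:,0]+h*R[:,2]; print(nm,round((q-c0)@bx,1),round(q[2],1))
E
```

```text
time_s: 21.68
ee_pos: [526.3, 162.6, 231.8]
ee_rot: [180.0, -16.1, 8.6]
force: [0.4, 0.8, -0.1]
gripper_width: 21.4
t 21.675 grasp [573.5 169.8  66.5] rpy [179.98 -16.12   8.62] q [ 16.6  23.3 111.7  -4.6  29.1 101.6] F [ 0.4  0.8 -0.1] w 21.4
-x bot -133.2 8.6
-x top -140.4 33.6
+x bot 58.9 64.3
+x top 51.7 89.3
```

View pics/b5s.png

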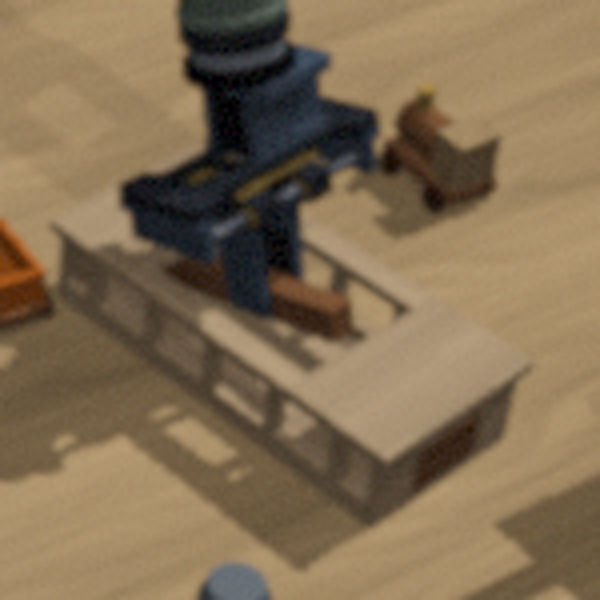

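```bash
python3 -m jog '[[0,0.006,0,0,0,0,0],[0,-0.0137,0,-0.0085,0,0.0698,0],[0,0.015,0,0,0,0,0],[0,0.02,0,0,0,0,0],[0,0,0,0,0,0,0]]'
python3 - <<'E'
from h import *
show()
f=vision.grab_frame("scene"); cv2.imwrite("pics/b6s.png",cv2.resize(f["color"][160:310,345:495],None,fx=4,fy=4,interpolation=cv2.INTER_CUBIC))
p,R,_=cur();g=p+172*R[:,2]
c0=np.array([590.4,169.3,0]);b=np.radians(8.6);bx=np.array([np.cos(b),np.sin(b),0])
for nm,a,h in (("-x bot",-129,23),("-x top",-129,-3),("+x bot",71,23),("+x top",71,-3)):
    q=g+a*R[:,0]+h*R[:,2]; print(nm,round((q-c0)@bx,1),round(q[2],1))
E
```

```text
time_s: 22.35
ee_pos: [552.4, 166.7, 251.1]
ee_rot: [-180.0, -20.5, 8.6]
force: [-0.2, -0.4, -0.9]
gripper_width: 21.9
t 22.35 grasp [611.8 175.8  89.9] rpy [-179.96  -20.45    8.56] q [ 16.3  23.2 108.7  -5.7  27.9 102.3] F [-0.2 -0.4 -0.9] w 21.9
-x bot -92.8 22.6
-x top -101.9 47.0
+x bot 94.8 91.9
+x top 85.8 116.3
```

View pics/b6s.png

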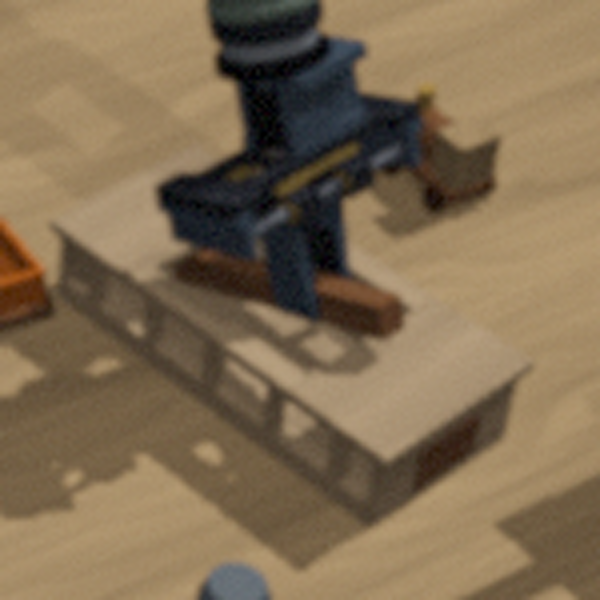

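The beam slides freely through the opening (its end is at crop (390,320), above the roof). Drawing it on, then straight up.

```bash
python3 -m jog '[[0,0.02,0,0,0,0,0],[0,0.02,0,0,0,0,0],[0,0.016,0,0,0,0,0],[0,0.0068,0,-0.0188,0,0,0],[0,0.0068,0,-0.0188,0,0,0],[0,0.0102,0,-0.0282,0,0,0],[0,0.0102,0,-0.0282,0,0,0],[0,0.0102,0,-0.0282,0,0,0],[0,0.0068,0,-0.0188,0,0,0],[0,0,0,0,0,0,0],[0,0,0,0,0,0,0]]'
python3 - <<'E'
from h import *
show()
p,R,_=cur();g=p+172*R[:,2]
for nm,a,h in (("-x bot",-129,23),("-x top",-129,-3),("+x bot",71,23),("+x top",71,-3)):
    q=g+a*R[:,0]+h*R[:,2]; print(nm,np.round(q))
for n in ("scene","top"):
    f=vision.grab_frame(n); cv2.imwrite(f"pics/e{n}.png",f["color"]); P=cloud(f)
    for m in vision.silhouettes(n,"beam")[:1]:
        k=cv2.erode(m["pixels"].astype(np.uint8),np.ones((3,3)))>0; q=P[k];q=q[np.isfinite(q[:,0])]; print(n,m["p"],len(q),np.percentile(q[:,2],[1,50,99]) if len(q) else 0)
E
```

```text
time_s: 23.78
ee_pos: [600.1, 173.8, 417.7]
ee_rot: [180.0, -20.0, 8.6]
force: [-0.3, -0.2, -0.4]
gripper_width: 21.6
t 23.775 grasp [658.4 182.6 256.1] rpy [179.98 -20.05   8.61] q [15.7 18.2 89.2 -3.1 52.8 98.5] F [-0.3 -0.2 -0.4] w 21.6
-x bot [546. 166. 190.]
-x top [538. 164. 215.]
+x bot [732. 194. 259.]
+x top [723. 192. 283.]
scene 0.56 472 [203.84567263 243.16912384 281.69087632]
top 0.59 351 [204.99861303 238.82884679 281.2966095 ]
```

View pics/escene.png

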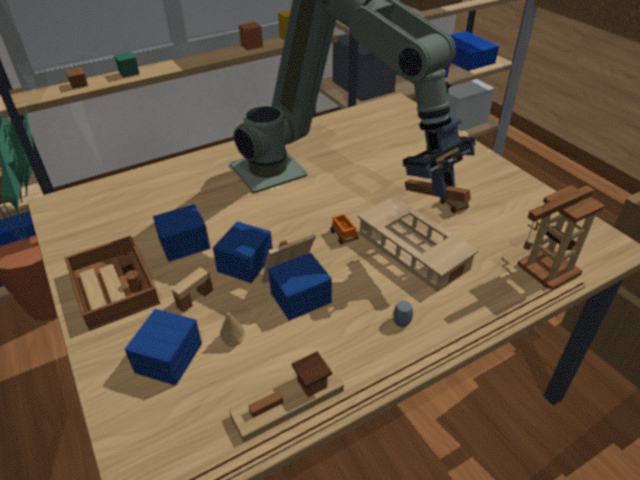

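View pics/etop.png

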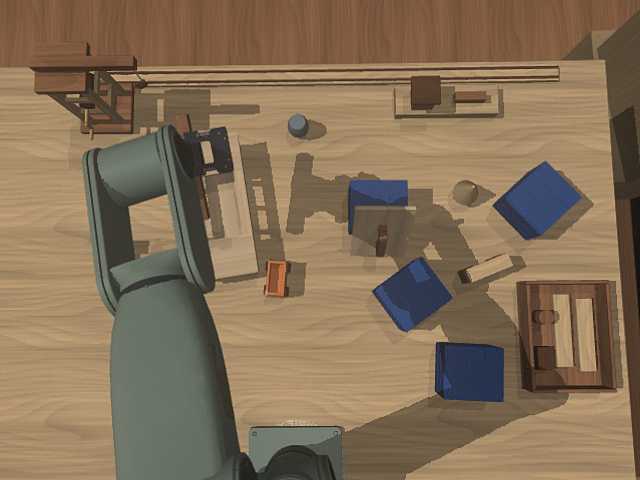

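The beam is held at scene (437,190), well above the roof. The board leans on the crate at top (380,232), and the bystanders are where they were. One settling move and a last check, then I hand in.

```bash
python3 -m jog '[[0,0,0,0,0,0,0],[0,0,0,0,0,0,0],[0,0,0,0,0,0,0],[0,0,0,0,0,0,0]]'
python3 - <<'E'
from h import *
from workcell import ticket
show()
f=vision.grab_frame("top"); P=cloud(f)
for l in ("board","crate","barrel","tender","tree","arch"):
    for m in vision.silhouettes("top",l)[:1]:
        q=P[m["pixels"]]; q=q[np.isfinite(q[:,0])]; print(l,round(m["p"],2),rect(q),np.percentile(q[:,2],[2,98]).round())
        if l=="board":
            c=np.median(q,0); q=q[np.linalg.norm(q-c,axis=1)<120]
            for _ in range(5):
                c=q.mean(0); V=np.linalg.svd(q-c,full_matrices=False)[2]; nn=V[2]; q=q[abs((q-c)@nn)<6]
            print("lean",np.degrees(np.arccos(abs(nn[2]))))
print(ticket.job_done())
E
```

```text
time_s: 24.48
ee_pos: [600.4, 173.9, 419.4]
ee_rot: [180.0, -20.2, 8.6]
force: [-0.9, -0.5, -0.7]
gripper_width: 21.5
t 24.475 grasp [659.3 182.8 258. ] rpy [180.   -20.24   8.6 ] q [15.7 18.2 89.  -3.1 52.7 98.5] F [-0.9 -0.5 -0.7] w 21.5
board 0.86 (array([ 529.7, -209. ]), array([112.5, 156.6]), 0.2) [  7. 176.]
lean 64.88711646516936
crate 0.89 (array([ 611.4, -188.3]), array([ 97.3, 176.2]), 24.9) [12. 95.]
barrel 0.68 (array([779.7, -15.7]), array([43.7, 41.4]), 84.7) [24. 63.]
tender 0.95 (array([431.5,  36.7]), array([55.7, 84.6]), 85.6) [ 6. 55.]
tree 0.71 (array([ 619.6, -390.7]), array([56.4, 47.9]), 37.4) [27. 91.]
arch 0.83 (array([ 447.6, -433.1]), array([ 37.3, 111.3]), 21.2) [ 1. 74.]
the job is handed in; nothing more can be done
None
```

I did both parts of the job and handed it in at about 24.5 s of the 58 s allowed. No verdict comes back.

**Board:** I lifted it off the roof by its handle and let it go leaning on the robot-facing side of the leftmost blue crate. Its lower edge is on the table and it leans at about 65°. It read 65.3° just after release and 64.9° in the last check.

**Beam:** I gripped it through the hatch, slid it toward the robot, and tilted it 20°. Then I drew it out along its length and raised it. It is held still at an opening of about 21.5 mm. Its lowest corner, worked out from the arm's pose, is at about 190 mm; the roof is at 72 mm. Both cameras' depth readings agree, with the lowest readings near 204 mm. The wrist force was about 1 N, so nothing was touching it.

**Last checks:**
- **Bystanders:** the barrel, tender car, tree and arch measured within 2–5 mm of their starting places, which is about what the measuring can resolve. The arm hid the engine from the top camera, and I only saw part of it in the scene picture; the arm never worked near it.
- **Crate:** the last crate measurement mixed side faces with the top and is not usable. After the board was released, the top and scene cameras put the crate within about 2 mm of where it started.

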